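Set the document camera's height by its dial, backlash taken up, and lock it

ROBOT

A 6-joint arm with a two-finger parallel gripper is mounted at the origin on the work surface. World frame = base frame: x ahead of the robot, y to its left, z up, the work surface at z = 0. Lengths are in mm, angles in rad, forces in N, time in s.
With the tool pointing down it reaches from about 325 to 875 mm from the base axis. Payload 4.4 kg.
Tool frame: the origin (TCP) lies on the centre line of the jaws, within the pads' length; the fingertips stand ahead of it and the grasp point (between the pads) lies 6 mm ahead of it (ctrl.tcp_to_tips is the z of the fingertips in the tool frame, in mm); z points along the fingers, y is the line along which they close (so a half turn about z gives the same grasp; the last joint's range is limited). The gripper opens to 85 mm and grips with 20 to 120 N. Pads are 22 mm wide; open, the fingers measure 114 mm over their backs; the gripper's body (76 mm by 85 mm) begins 54 mm behind the grasp point. The pads swing forward as they close: fully open they stand 13 mm farther back than shut.
Start: joints at [1.185, 0.207, 1.542, -0, 1.393, -0.15], TCP at [133.783, 559.222, 256.282] pointing down, gripper open.
Joint ranges: [-2.73, 2.73], [-0.86, 2.22], [0.23, 2.46], [-1.11, 4.25], [0.08, 2.63], [-2.82, 2.82]. Speed limits (rad/s): [2.79, 2.79, 3.14, 3.14, 3.14, 3.14].

INTERFACE

Orientations are given as a 3x3 rotation matrix whose columns are the frame's x, y, z axes.
In Python, from plant import ctrl, sensors, optics gives the robot as it stands. Calls block until the motion is done:
- ctrl.move_ptp(position, orientation): joint-space move of the TCP to a pose.
- ctrl.move_l(position, rot=None, vel=150, threshold=None): straight line of the TCP; rot=None keeps the orientation; vel is the mean speed in mm/s. With threshold (N) it stops when the force on the tool has changed by that much, and returns True; else False.
- ctrl.set_joints(angles): joint-space move.
- ctrl.gripper_to(opening, force=None): finger opening in mm; force is the grip in N (None keeps the last); returns when the fingers have stopped.
- ctrl.hold(seconds).
- ctrl.solve_ik(position, orientation): joint angles nearest the present ones, or None.
- sensors.read_state(): the state.
- optics.grab_frame(name): name is "side" or "top"; returns (picture, depth): 480x640x3 uint8, red, green, blue; 480x640 float32, mm along the optical axis (not along the pixel's ray), 0 where there is no reading.
- optics.camera_params(name): a dict with "mtx" (3x3 intrinsics, pixels), "R" (3x3) and "t" (3): a world point X has camera coordinates R X + t. Camera axes: x right, y down, z forward; pixel columns grow to the right and rows downward; lengths in mm; the calibration is good to about 2 mm. A picture is of the moment at which its call begins. camera_params takes no time and is no camera call.
A pose or a line that the arm cannot do raises ctrl.MotionError and nothing moves.
- ctrl.finish_job(): hands the job in; it is judged then, once.
The state is a dict: "t": time; "q": joint angles; "qvel": joint speeds; "tau": joint torques, N m; "eef_pos": TCP position; "eef_rot": TCP orientation; "force": force on the tool from outside, world axes, zero at the start; "wrist_torque": the same for the moment, N m; "grip_width": finger opening in mm; "grasp_force": force on a finger pad.
Only numpy, scipy, OpenCV 4.12 (cv2) and the standard library are available. Lean on these libraries where they do the work, as an engineer would, in place of code of your own. Each camera call takes 0.05 s, during which the arm holds its last target. There are 200 camera calls.

TASK

The document microscope stands a little too high: wind it down with the handwheel until the screw has truly carried it past the mark, but no further than you need, since the lens is nearly on the sheet, then bring it back up in that one direction so that you feel the slack go out of the worn screw before you stop with the dial's long line on the index mark. If the wheel still runs slack when it comes to the mark, go somewhat further down and come up again. Then swing the clamping lever clockwise and snug it with a firm push of about 12 N at its end, never over 25 N, without losing the setting; shift neither the stand nor the things around it.

Things in the scene. Friction and masses are not known exactly. Their poses are not given: they have to be found in the camera images.
- handwheel: graduated steel handwheel, a flat disc 100 mm across, 12 mm thick, upright axis, on top of the two-post stand; origin on the axis at the disc's underside, 220 mm above the desk, z up. Clockwise seen from above raises the microscope, 4 mm a turn; it stays where left. At the start the dial stands 0.4 to 1.2 rad clockwise of the mark, somewhere in its slack
- wheel_axis (a point): point on the wheel's axis, 230 mm above the desk. The worn screw has lost motion, 0.25 to 1.35 rad of the wheel, different each time: after a change of direction the wheel turns almost freely (1 N at the handle) over that angle and the microscope stands still, then the drag comes on (about 6 N at the handle) and it follows. The dial is true only with the slack taken up clockwise
- index_mark (a point): the fixed index mark: inner end of the line on the small aluminium plate in front of the dial, 51 mm from the wheel's axis, 230 mm above the desk; it lies on the side of the stand's front, which faces the robot to within 30 degrees
- zero_line (a point): the dial's one long line (the other 35, 10 degrees apart, are short): its end at the disc's edge, 51 mm from the axis, 230 mm above the desk; turns with the wheel. The dial is set when it stands at the index mark. Winding down, the microscope passes the wanted height when the line is past the mark by the lost motion; 0.38 rad beyond that the lens touches the sheet
- handle (a point): centre of the wheel's crank handle, an upright black grip 18 mm across, 34 mm off the axis, a quarter turn anticlockwise of the long line; it spans 234 to 278 mm above the desk, this point at 256; the wheel's face is at 232 and its hub's top at 245 mm. It revolves freely on its pin, so fingers that hold it can keep their heading all the way round
- carriage (a joint): height of the microscope's carriage over the wanted height, m: 0 = right, positive = too high (0.4 to 0.8 mm too high at the start). The reading is too coarse to set it by
- lock_lever (a joint): turn of the clamping lever, rad: slack at 0 to 0.35 at the start, swings clockwise seen from above with little drag (1 to 2 N at its end), tight at 1.05; pushed further it only yields springily, about 5 N per mm at its end, and springs back to tight when let go
- lock_pivot (a point): the clamping lever's upright pivot, 232 mm above the desk, 88 mm from the wheel's axis to the side: on the left as seen by the robot
- lever_arm: black clamping lever: arm 11 mm thick, 60 mm from pivot to the upright round stub at its end; origin on the pivot 218 mm above the desk, its own -x axis points along the arm to the stub. At turn 0 the arm points to the stand's front, parallel to the line from wheel axis to index mark
- lever_end (a point): centre of the lever's end stub, 17 mm across, 230 to 256 mm above the desk, 60 mm from the pivot, this point at 243 mm
- stand_base (a point): centre of the stand's cast base, 260 x 220 mm, which stands loose on four rubber feet; the whole stand weighs about 6.5 kg and is 278 mm tall over the crank handle
- ink_pad: ink pad: white square box 66 x 66 x 16 mm lying beside the stand, its origin at the middle of its underside; leave it alone
- seal: dark wooden seal stamp, 22 mm across, 62 mm tall, standing beside the stand, its origin at the middle of its underside; leave it alone
- tangerine0: green tangerine, 62 mm across, lying close to the stand on the lever's side, its origin at the middle of its underside; leave it alone
- tangerine1: green tangerine, 66 mm across, its origin at the middle of its underside; leave it alone

How it is judged (in metres and radians):
On the way, in this order (a step that is already met when the one before it is completed fails the run):
1. the microscope has been wound down below the wanted height (by 0.025 mm, 2 degrees of the screw, or more) (value of joint carriage below -2.5e-05 m), for 0.1 s.
2. the microscope has been brought back up: long line on the index mark (within 4.5 mm) and the carriage at the wanted height (within 0.1 mm, 9 degrees of the screw), lever not yet tight (horizontal distance between zero_line and index_mark below 0.0045 m and value of joint carriage between -0.0001 and 0.0001 m and value of joint lock_lever below 0.9 rad), for 0.2 s.
3. the clamping lever is tight and pressed with at least 6 N (value of joint lock_lever above 0.99 rad and contact force between the fingers and lever_arm above 6 N), for 0.2 s.
At the end, for the whole second after the job is handed in: the dial's long line is within 4.5 mm (5 degrees) of the index mark, the microscope within 0.1 mm, 9 degrees of the screw of the wanted height (so the slack is taken up upwards), the clamping lever is tight (turned past 0.97 rad), wheel and lever at rest (horizontal distance between zero_line and index_mark below 0.0045 m and value of joint carriage between -0.0001 and 0.0001 m and value of joint lock_lever above 0.97 rad and angular speed of handwheel below 0.05 rad/s and linear speed of lever_arm below 0.02 m/s); the robot touches nothing.
It fails at once if the lens is run down onto the sheet (more than 0.24 mm, 22 degrees of the screw, below the wanted height) (value of joint carriage below -0.00024 m).
It fails at once if the clamping lever is pushed with more than 25 N (contact force between the fingers and lever_arm above 25 N).
It fails at once if the stand is shifted by more than 8 mm (distance of stand_base from where it was at the start of the episode above 0.008 m).
It fails at once if a bystander (ink pad, seal, tangerine) is knocked more than 30 mm away (distance of any of ink_pad, seal, tangerine0, tangerine1 from where it was at the start of the episode above 0.03 m).
It also fails if it takes over 72 s, if anything falls off the work surface, if the arm or the gripper's body presses on something with over 40 N, if the wrist force passes 120 N, or if a joint passes its speed limit or range.

## Working session

There is one attempt and no reset: what is moved stays moved. The work goes in short steps, each a Python script; the robot and the scene stay as the last script left them, time stands still between calls to the robot, and variables do not carry over. Pictures are saved under pics/ and viewed, at most 10 in all, crops included, and the job is handed in when it is done.

```bash
ls; mkdir -p pics
python3 - <<'E'
from plant import ctrl, sensors, optics
import cv2,numpy as np
for n in("side","top"):
    p,d=optics.grab_frame(n); cv2.imwrite(f"pics/{n}0.png",p[:,:,::-1]); np.save(f"pics/{n}0.npy",d)
    c=optics.camera_params(n); print(n,c["mtx"].round(1).tolist(),c["R"].round(3).tolist(),c["t"].round(1).tolist(),(-c["R"].T@c["t"]).round(0))
s=sensors.read_state();print(s["t"],s["force"],s["eef_rot"].round(3) if hasattr(s["eef_rot"],'round') else s["eef_rot"],ctrl.tcp_to_tips)
E
```

```text
pics
side [[605.8, 0.0, 320.3], [0.0, 605.8, 250.7], [0.0, 0.0, 1.0]] [[0.71, -0.704, 0.007], [-0.369, -0.38, -0.848], [0.6, 0.6, -0.53]] [-349.0, 388.6, 885.9] [-140. -629.  801.]
top [[490.3, 0.0, 319.8], [0.0, 490.3, 242.0], [0.0, 0.0, 1.0]] [[-0.031, -0.999, 0.029], [-0.994, 0.027, -0.104], [0.103, -0.032, -0.994]] [80.4, 547.2, 1200.7] [ 422.  104. 1248.]
0.1 [0.07180432 0.28757311 0.6699513 ] [[-0.973  0.233 -0.001]
 [ 0.233  0.973 -0.002]
 [ 0.    -0.002 -1.   ]] 25.0
```

View pics/top0.png

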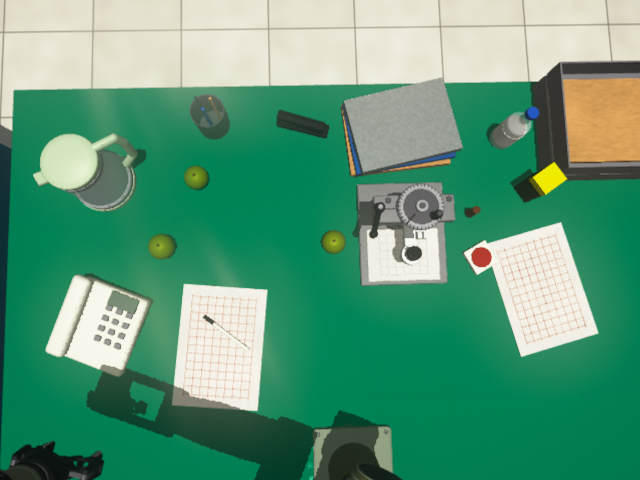

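View pics/side0.png

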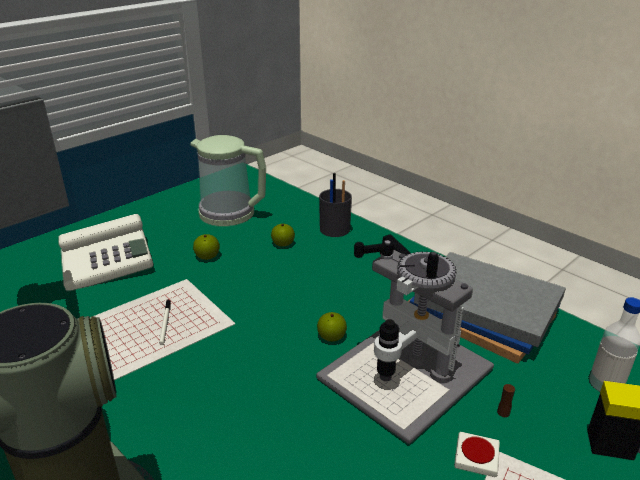

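The top view shows the wheel at about (421,206), the handle at (437,214), and the lever from (380,207) to its stub at (374,234). In the side view the wheel is at about (427,268) and the handle at (432,262). Next I'll zoom in on the dial.

```bash
cat > h.py <<'E'
from plant import ctrl, sensors, optics
import cv2,numpy as np
def ray(n,u,v,z):
    c=optics.camera_params(n); K,R,t=[np.asarray(c[k],float) for k in("mtx","R","t")]
    o=-R.T@t; d=R.T@np.linalg.inv(K)@np.array([u,v,1.]); return o+d*(z-o[2])/d[2]
def proj(n,X):
    c=optics.camera_params(n); x=c["mtx"]@(c["R"]@np.asarray(X,float)+c["t"]); return x[:2]/x[2]
E
python3 - <<'E'
from h import *
a=cv2.imread("pics/top0.png")[175:250,350:460]; b=cv2.imread("pics/side0.png")[225:310,345:485]
a=cv2.resize(a,None,fx=7,fy=7,interpolation=cv2.INTER_CUBIC)[:, :770]; b=cv2.resize(b,None,fx=5.6,fy=5.6,interpolation=cv2.INTER_CUBIC)
cv2.imwrite("pics/tc.png",a);cv2.imwrite("pics/sc.png",b); print(a.shape,b.shape)
for n,u,v,z in [("top",421,206,232),("side",427,268,232),("top",437,214,278),("top",380,207,245),("top",374,234,256),("side",360,249,243)]: print(n,u,v,ray(n,u,v,z).round(1))
E
```

```text
(525, 770, 3) (476, 784, 3)
top 421 206 [ 598.6 -145.2  232. ]
side 427 268 [ 595.2 -150.9  232. ]
top 437 214 [ 573.4 -165.6  278. ]
top 380 207 [596.4 -56.1 245. ]
top 374 234 [538.9 -39.6 256. ]
side 360 249 [545.5 -41.9 243. ]
```

View pics/tc.png

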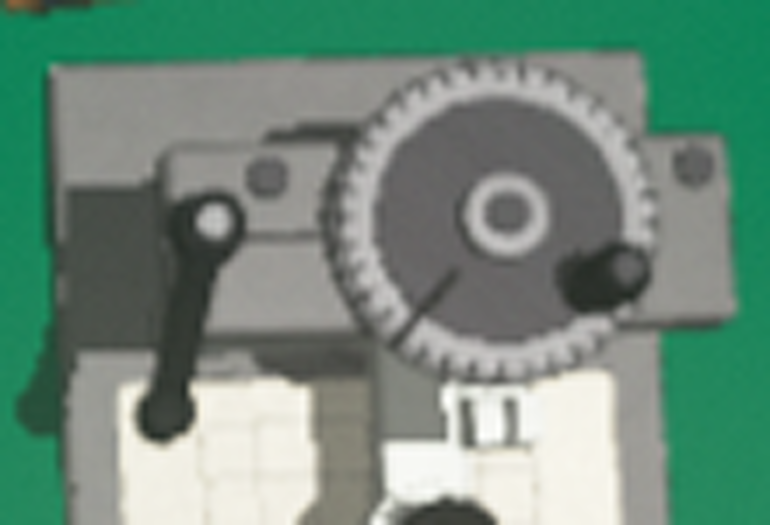

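View pics/sc.png

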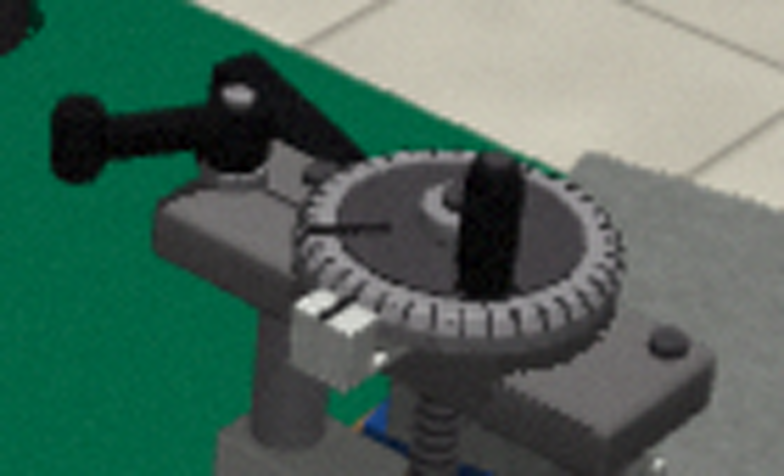

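The top crop shows the hub at (507,212), the long line's outer end at (395,343), the handle top at (628,264), the lever pivot at (214,221) and the stub at (165,413). The index plate is at about (490,415). In the side crop the index line's inner end is at (352,297), the handle top at (497,160), the long line's end at (308,231) and the stub top at (78,103).

Run:
```python
from h import *
T=lambda x,y:((x+.5)/7-.5+350,(y+.5)/7-.5+175)
S=lambda x,y:((x+.5)/5.6-.5+345,(y+.5)/5.6-.5+225)
P=lambda n,p,z:print(n,z,ray("top" if n[0]=="t" else "side",*(T if n[0]=="t" else S)(*p),z).round(1))
P("t hub",(507,212),245);P("t handle",(628,264),278);P("s handle",(497,160),278)
P("t line",(395,343),232);P("s line",(308,231),232);P("s idx",(352,297),231);P("t idxA",(467,395),231);P("t idxB",(512,395),231)
P("t piv",(214,221),248);P("s piv",(238,95),248);P("t stub",(165,413),250);P("s stub",(78,103),256)
# wheel: rim outer ellipse, top: extents
P("t rimL",(335,215),230);P("t rimR",(655,215),230);P("t rimT",(500,62),230);P("t rimB",(500,380),230)
P("s rimL",(298,235),232);P("s rimR",(622,240),232);
```

```text
t hub 245 [ 598.7 -144.3  245. ]
t handle 278 [ 576.8 -170.4  278. ]
s handle 278 [ 578.4 -170.4  278. ]
t line 232 [ 561.9 -111.5  232. ]
s line 232 [ 566.9 -114.1  232. ]
s idx 231 [ 549.7 -144.8  231. ]
t idxA 231 [ 545.7 -132.7  231. ]
t idxB 231 [ 545.4 -146.3  231. ]
t piv 248 [597.7 -56.  248. ]
s piv 248 [592.3 -63.9 248. ]
t stub 250 [540.5 -38.7 250. ]
s stub 256 [542.4 -40.5 256. ]
t rimL 230 [601.7 -95.6 230. ]
t rimR 230 [ 599.2 -193.1  230. ]
t rimT 230 [ 647.5 -148.3  230. ]
t rimB 230 [ 550.1 -143.2  230. ]
s rimL 232 [ 563.  -113.4  232. ]
s rimR 232 [ 631.6 -184.   232. ]
```

```bash
cat >> h.py <<'E'
C=np.array([598.8,-145.]); R0=33.8; FRONT=np.deg2rad(180.7); ZG=274.
a=np.deg2rad(-10); RG=np.array([[np.sin(a),np.cos(a),0],[-np.cos(a),np.sin(a),0],[0,0,-1]]); 
# columns: x,y,z ; y along azimuth a, z down
RG=np.column_stack([np.cross([np.cos(a),np.sin(a),0],[0,0,-1]),[np.cos(a),np.sin(a),0],[0,0,-1]])
def F(n=5):
    fs=[]
    for _ in range(n): fs.append(sensors.read_state()["force"]); ctrl.hold(0.01)
    return np.mean(fs,0)
E
python3 - <<'E'
from h import *
h=np.array([577.5,-170.4])
q=ctrl.solve_ik([*h,ZG],RG); print(np.round(q,2))
ctrl.move_ptp([*h,340],RG); ctrl.gripper_to(50,20)
f0=F(); ctrl.move_l([*h,ZG],vel=80); f1=F(); ctrl.gripper_to(10,20); ctrl.hold(.2)
s=sensors.read_state(); print(f0.round(2),f1.round(2),F().round(2),s["grip_width"],s["grasp_force"],np.round(s["eef_pos"],2),s["t"])
p,_=optics.grab_frame("top"); cv2.imwrite("pics/g1.png",cv2.resize(p[150:260,340:480],None,fx=5,fy=5,interpolation=2)[:,:,::-1])
E
```

```text
[-0.43  0.25  1.45 -0.    1.44 -0.26]
[-0.12 -0.02 -0.03] [-0.12 -0.06  0.03] [-1.46 -0.5   3.23] 17.45178235859554 22.04896897072672 [ 577.62 -170.65  274.59] 5.1917
```

```bash
cat >> h.py <<'E'
def pos(th): # th: dial angle past mark, ccw positive (winding down positive)
    ph=FRONT+np.pi/2+th; return C+R0*np.array([np.cos(ph),np.sin(ph)]),ph
def step(th,vel=30,n=3):
    p,ph=pos(th); ctrl.move_l([*p,ZG],vel=vel); f=F(n); s=sensors.read_state()
    e=np.array(s["eef_pos"][:2])-C; r=np.array([np.cos(ph),np.sin(ph)]); t=np.array([-r[1],r[0]])
    act=np.angle(np.exp(1j*(np.arctan2(e[1],e[0])-FRONT-np.pi/2)))
    if abs(act-th)>3: act+=2*np.pi*np.sign(th-act)
    print(f"th {th:.3f} act {act:.3f} Ft {f[:2]@t:.2f} Fr {f[:2]@r:.2f} Fz {f[2]:.1f} r {np.hypot(*e):.2f} t {s['t']:.2f}"); return f[:2]@t
E
python3 - <<'E'
from h import *
th=-0.70;k=0
while th<0.75 and k<2:
    th+=0.07; k=k+1 if step(th)<-3 else 0
E
```

```text
th -0.630 act -0.613 Ft -0.00 Fr -0.49 Fz 4.4 r 33.56 t 5.56
th -0.560 act -0.544 Ft -0.17 Fr -0.15 Fz 5.0 r 33.65 t 5.83
th -0.490 act -0.477 Ft -0.05 Fr -0.07 Fz 4.9 r 33.77 t 6.11
th -0.420 act -0.407 Ft 0.35 Fr 0.53 Fz 5.4 r 33.84 t 6.38
th -0.350 act -0.337 Ft -0.14 Fr 0.21 Fz 5.1 r 33.96 t 6.66
th -0.280 act -0.267 Ft -0.04 Fr 0.40 Fz 5.0 r 34.09 t 6.93
th -0.210 act -0.198 Ft -0.15 Fr 0.63 Fz 5.5 r 34.16 t 7.21
th -0.140 act -0.129 Ft -0.07 Fr 0.56 Fz 4.7 r 34.26 t 7.48
th -0.070 act -0.059 Ft -0.23 Fr 0.64 Fz 5.3 r 34.36 t 7.76
th 0.000 act 0.010 Ft -0.10 Fr 0.71 Fz 5.3 r 34.43 t 8.03
th 0.070 act 0.079 Ft 0.02 Fr 1.49 Fz 5.3 r 34.53 t 8.31
th 0.140 act 0.148 Ft -0.07 Fr 0.80 Fz 5.2 r 34.62 t 8.58
th 0.210 act 0.216 Ft -0.31 Fr 1.67 Fz 5.3 r 34.70 t 8.86
th 0.280 act 0.285 Ft -0.30 Fr 1.47 Fz 5.1 r 34.81 t 9.13
th 0.350 act 0.354 Ft 0.26 Fr 1.87 Fz 5.6 r 34.85 t 9.41
th 0.420 act 0.423 Ft -0.08 Fr 1.45 Fz 5.3 r 34.93 t 9.68
th 0.490 act 0.456 Ft -3.66 Fr 1.93 Fz 6.3 r 34.98 t 9.96
th 0.560 act 0.509 Ft -5.43 Fr 1.52 Fz 6.4 r 35.08 t 10.23
```

```bash
cat >> h.py <<'E'
C=np.array([600.2,-145.4]); R0=34.
E
python3 - <<'E'
from h import *
s=sensors.read_state(); e=np.array(s["eef_pos"][:2])-C; th=np.arctan2(e[1],e[0])-FRONT+1.5*np.pi; th=np.angle(np.exp(1j*th)); print(th)
th+=0.03
k=0
while th>-1.1 and k<2:
    th-=0.07; k=k+1 if step(th)>3 else 0
E
```

```text
0.4792496593613915
th 0.439 act 0.435 Ft -1.42 Fr 0.00 Fz 6.0 r 34.25 t 10.52
th 0.369 act 0.377 Ft -0.31 Fr 0.18 Fz 5.5 r 34.19 t 10.79
th 0.299 act 0.309 Ft 0.20 Fr 0.17 Fz 5.3 r 34.20 t 11.07
th 0.229 act 0.239 Ft 0.36 Fr 0.16 Fz 5.4 r 34.18 t 11.34
th 0.159 act 0.169 Ft 0.39 Fr 0.51 Fz 4.9 r 34.17 t 11.62
th 0.089 act 0.099 Ft 0.17 Fr -0.30 Fz 5.6 r 34.16 t 11.89
th 0.019 act 0.029 Ft -0.49 Fr 0.77 Fz 5.9 r 34.15 t 12.17
th -0.051 act -0.040 Ft 0.18 Fr -0.06 Fz 5.7 r 34.13 t 12.44
th -0.121 act -0.110 Ft -0.19 Fr 0.13 Fz 5.3 r 34.11 t 12.72
th -0.191 act -0.180 Ft -0.39 Fr 0.17 Fz 5.6 r 34.11 t 12.99
th -0.261 act -0.250 Ft -0.16 Fr 0.55 Fz 5.8 r 34.07 t 13.27
th -0.331 act -0.321 Ft -0.05 Fr 0.43 Fz 5.3 r 34.08 t 13.54
th -0.401 act -0.390 Ft -0.03 Fr 0.11 Fz 5.7 r 34.07 t 13.82
th -0.471 act -0.460 Ft 0.42 Fr -0.03 Fz 5.1 r 34.02 t 14.09
th -0.541 act -0.530 Ft 0.16 Fr 0.49 Fz 5.3 r 34.01 t 14.37
th -0.611 act -0.600 Ft -0.30 Fr 0.41 Fz 5.3 r 34.02 t 14.64
th -0.681 act -0.670 Ft -0.01 Fr 0.25 Fz 5.6 r 33.98 t 14.92
th -0.751 act -0.740 Ft 0.14 Fr 0.35 Fz 5.9 r 33.96 t 15.19
th -0.821 act -0.794 Ft 2.80 Fr -0.26 Fz 5.2 r 33.92 t 15.47
th -0.891 act -0.845 Ft 5.60 Fr -0.75 Fz 4.2 r 33.93 t 15.74
th -0.961 act -0.911 Ft 5.48 Fr -0.75 Fz 3.9 r 33.88 t 16.02
```

Run:
```python
from h import *
for th in [-.86,-.6,-.3,0,.2,.25,.28,.31,.34,.37,.4,.43,.46,.5]: step(th)
```

```text
th -0.860 act -0.856 Ft 0.64 Fr 0.42 Fz 6.0 r 34.00 t 16.31
th -0.600 act -0.602 Ft -0.09 Fr 0.98 Fz 6.7 r 34.00 t 16.77
th -0.300 act -0.300 Ft 0.04 Fr 1.23 Fz 6.2 r 34.05 t 17.29
th 0.000 act 0.001 Ft 0.48 Fr 1.15 Fz 5.9 r 34.09 t 17.81
th 0.200 act 0.204 Ft -0.02 Fr 1.72 Fz 6.7 r 34.13 t 18.21
th 0.250 act 0.246 Ft -0.29 Fr 1.57 Fz 6.3 r 34.15 t 18.48
th 0.280 act 0.273 Ft -0.70 Fr 1.52 Fz 7.0 r 34.15 t 18.76
th 0.310 act 0.302 Ft -0.80 Fr 1.48 Fz 6.5 r 34.14 t 19.03
th 0.340 act 0.332 Ft -0.70 Fr 0.97 Fz 6.2 r 34.19 t 19.31
th 0.370 act 0.357 Ft -1.26 Fr 1.22 Fz 7.0 r 34.18 t 19.58
th 0.400 act 0.367 Ft -2.97 Fr 1.17 Fz 7.5 r 34.19 t 19.86
th 0.430 act 0.378 Ft -4.38 Fr 1.07 Fz 7.6 r 34.22 t 20.13
th 0.460 act 0.400 Ft -5.82 Fr 0.60 Fz 8.4 r 34.24 t 20.41
th 0.500 act 0.439 Ft -4.97 Fr 1.10 Fz 7.8 r 34.24 t 20.68
```

Run:
```python
from h import *
for th in [.7,.9,1.1,1.3,1.42,1.5]: step(th)
ctrl.hold(.15)
for n in("top","side"):
    p,_=optics.grab_frame(n); cv2.imwrite(f"pics/{n}2.png",p[:,:,::-1])
a=cv2.imread("pics/top2.png")[165:245,350:460]; b=cv2.imread("pics/side2.png")[215:315,345:485]
a=cv2.resize(a,(715,520),interpolation=2);b=cv2.resize(b,(700,500),interpolation=2)
cv2.imwrite("pics/side2c.png",b);cv2.imwrite("pics/top2c.png",a)
```

```text
th 0.700 act 0.645 Ft -5.44 Fr 1.10 Fz 7.6 r 34.26 t 21.08
th 0.900 act 0.845 Ft -4.78 Fr 1.15 Fz 7.3 r 34.27 t 21.48
th 1.100 act 1.043 Ft -4.36 Fr 1.21 Fz 6.7 r 34.29 t 21.88
th 1.300 act 1.243 Ft -5.62 Fr 1.25 Fz 6.6 r 34.28 t 22.28
th 1.420 act 1.363 Ft -5.52 Fr 1.25 Fz 6.0 r 34.29 t 22.59
th 1.500 act 1.442 Ft -5.24 Fr 1.23 Fz 5.7 r 34.27 t 22.87
```

View pics/side2c.png

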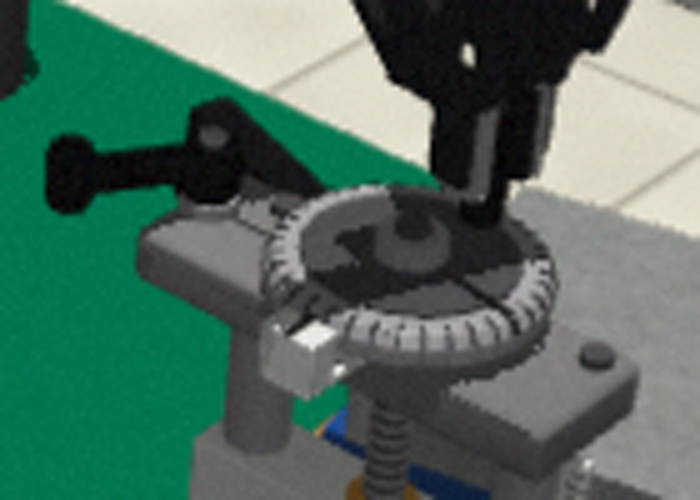

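The long line's end shows at (513,330) and the index line's end at about (312,318), with the line well past the mark. I'll wind up now and stop just short of the mark.

Run:
```python
from h import *
S=lambda x,y:((x+.5)/5-.5+345,(y+.5)/5-.5+215)
ex=ray("side",*S(513,330),232);print("line end",ex.round(1),np.rad2deg(np.arctan2(ex[1]+147.,ex[0]-598)), "exp",180.7+np.rad2deg(1.442)-360)
for th in [1.3,1.,.7,.4,.3,.25,.2,.17,.14,.11,.08,.05,.02,0]: step(th)
for n in("top","side"):
    p,_=optics.grab_frame(n); cv2.imwrite(f"pics/{n}3.png",p[:,:,::-1])
b=cv2.imread("pics/side3.png")[235:305,385:475]
cv2.imwrite("pics/side3c.png",cv2.resize(b,(720,560),interpolation=2))
```

```text
line end [ 588.6 -196.8  232. ] -100.63170441405266 exp -96.67948594213533
th 1.300 act 1.297 Ft -1.02 Fr 1.25 Fz 6.6 r 34.28 t 23.52
th 1.000 act 1.002 Ft -0.48 Fr 1.11 Fz 6.3 r 34.23 t 24.03
th 0.700 act 0.697 Ft -0.44 Fr 1.58 Fz 5.9 r 34.20 t 24.55
th 0.400 act 0.394 Ft -0.68 Fr 1.69 Fz 5.8 r 34.18 t 25.07
th 0.300 act 0.296 Ft -0.41 Fr 1.96 Fz 6.7 r 34.15 t 25.36
th 0.250 act 0.251 Ft -0.46 Fr 1.66 Fz 6.2 r 34.12 t 25.63
th 0.200 act 0.201 Ft 0.25 Fr 1.53 Fz 6.2 r 34.15 t 25.91
th 0.170 act 0.176 Ft 0.75 Fr 1.64 Fz 6.1 r 34.13 t 26.18
th 0.140 act 0.168 Ft 3.72 Fr 1.80 Fz 5.5 r 34.09 t 26.46
th 0.110 act 0.154 Ft 5.08 Fr 1.39 Fz 4.3 r 34.07 t 26.73
th 0.080 act 0.130 Ft 5.76 Fr 1.48 Fz 3.9 r 34.04 t 27.01
th 0.050 act 0.101 Ft 6.70 Fr 0.83 Fz 4.1 r 34.02 t 27.28
th 0.020 act 0.070 Ft 6.07 Fr 1.27 Fz 4.3 r 34.03 t 27.56
th 0.000 act 0.052 Ft 5.58 Fr 0.91 Fz 4.7 r 34.01 t 27.83
```

View pics/side3c.png

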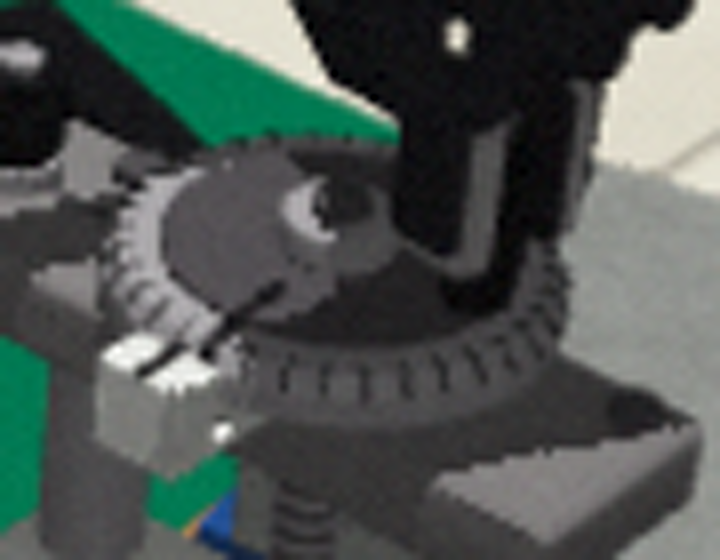

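The side crop shows the index line running from (140,372) to (183,345), and the long line's end at (207,355), running in to (280,290). The line is a little short of the mark, on the down side.

Run:
```python
from h import *
S=lambda x,y:((x+.5)/8-.5+385,(y+.5)/8-.5+235)
P={k:ray("side",*S(*p),232)[:2] for k,p in dict(io=(140,372),ii=(183,345),lo=(207,355),li=(280,290),hub=None).items() if p}
for k,v in P.items(): print(k,v.round(1),"ang about C-ish", np.rad2deg(np.arctan2(v[1]+146.5,v[0]-598.5)).round(1))
d=lambda a,b:np.rad2deg(np.arctan2(*(P[b]-P[a])[::-1]))
print("dir idx",d("ii","io"),"dir line",d("li","lo"))
a=cv2.imread("pics/top3.png")[190:245,380:460]
cv2.imwrite("pics/top3c.png",cv2.resize(a,(800,550),interpolation=2))
```

```text
io [ 534.2 -145.7] ang about C-ish 179.3
ii [ 548.3 -145.8] ang about C-ish 179.2
lo [ 549.  -151.5] ang about C-ish -174.2
li [ 579.2 -147.3] ang about C-ish -177.6
dir idx 179.72885609966386 dir line -172.05501534819211
```

View pics/top3c.png

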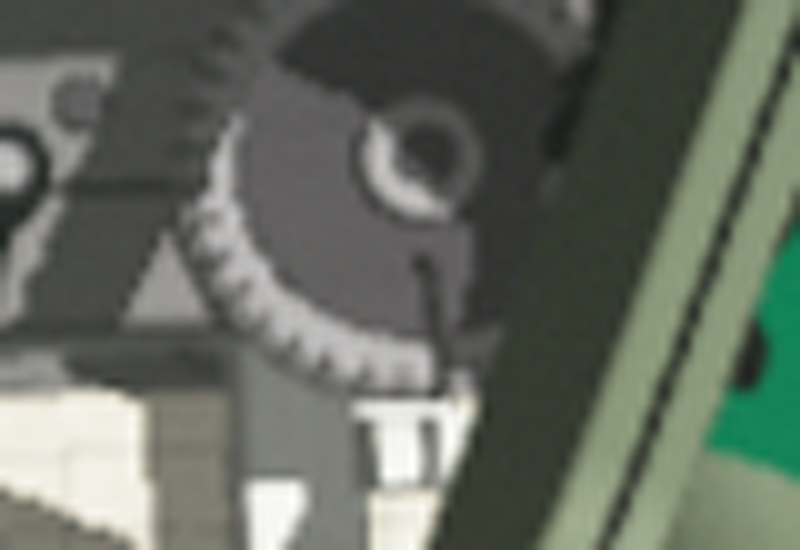

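Seen from above, the line is about 3° short of the mark. The last bit goes clockwise, then I unload, release and look again.

Run:
```python
from h import *
step(-0.03); step(-0.065); 
step(-0.03); # unload onto the actual position
ctrl.gripper_to(50); p=sensors.read_state()["eef_pos"]; ctrl.move_l([p[0],p[1],345],vel=100)
ctrl.move_ptp([500,60,345],RG)
im=[]
for n in("top","side"):
    q,_=optics.grab_frame(n); cv2.imwrite(f"pics/{n}4.png",q[:,:,::-1]); im.append(q[:,:,::-1])
print(sensors.read_state()["t"])
a=cv2.resize(im[0][170:240,360:460],(800,560),interpolation=2)
cv2.imwrite("pics/top4c.png",a); cv2.imwrite("pics/side4c.png",cv2.resize(im[1][235:305,385:475],(720,560),interpolation=2))
```

```text
th -0.030 act 0.020 Ft 6.12 Fr 1.12 Fz 4.1 r 34.04 t 28.21
th -0.065 act -0.016 Ft 6.01 Fr 0.58 Fz 3.9 r 34.03 t 28.48
th -0.030 act -0.007 Ft 3.18 Fr 1.37 Fz 5.6 r 34.07 t 28.76
31.1417
```

View pics/top4c.png

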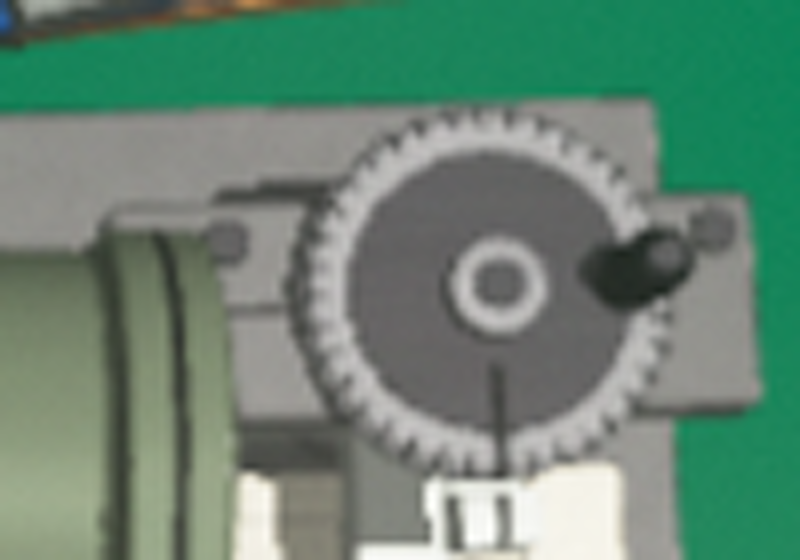

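View pics/side4c.png

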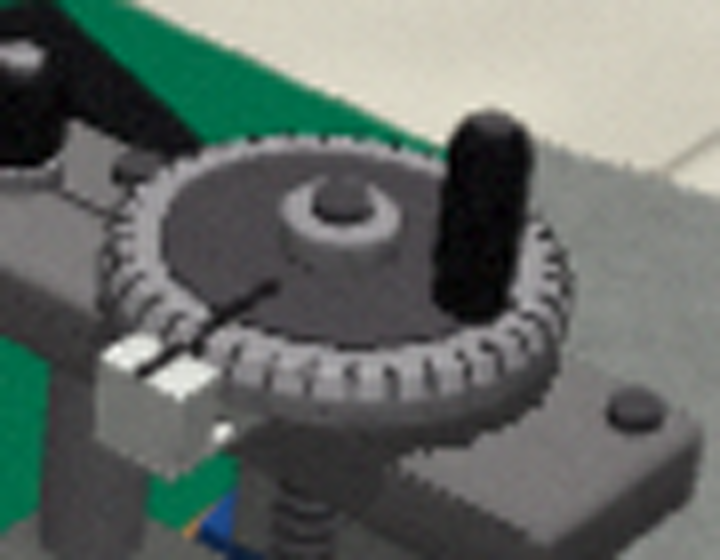

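The dial is set. Seen from above, the line ends at (501,475) in front of the index line at x≈504, and the two are collinear in the side view as well. Next is the lever.

```bash
cat >> h.py <<'E'
b=np.deg2rad(48); N=np.array([np.cos(b),np.sin(b)])
RL=np.column_stack([np.cross([*N,0],[0,0,-1]),[*N,0],[0,0,-1]])
PV=np.array([599.,-57.4])
def stub(al): be=FRONT-al; return PV+60*np.array([np.cos(be),np.sin(be)]), np.array([np.sin(be),-np.cos(be)])
E
python3 - <<'E'
from h import *
s0,_=stub(.31); p=s0-42*N; print(s0,p,ctrl.solve_ik([*p,262],RL),ctrl.solve_ik([*p,262],RL*[-1,-1,1]))
q1=ctrl.solve_ik([*p,262],RL)
R=RL if q1 is not None and abs(q1[5])<2.2 else RL*[-1,-1,1]
ctrl.move_ptp([*p,345],R); ctrl.gripper_to(0,20); f0=F(); ctrl.move_l([*p,262],vel=100)
print((F()-f0).round(2),sensors.read_state()["grip_width"])
al=.25;n=0
while al<1.5:
    s,t=stub(al); ctrl.move_l([*(s-23*N),262],vel=40); f=(F(3)-f0); ft=-f[:2]@t; st=sensors.read_state(); e=np.array(st["eef_pos"])[:2]+23*N-PV
    print(f"al {al:.2f} act {FRONT-np.arctan2(e[1],e[0]):.3f} Ft {ft:.2f} |F| {np.hypot(*f[:2]):.2f} t {st['t']:.2f}")
    if ft>11 or np.hypot(*f[:2])>14: break
    al+=.06 if ft<3 and al<.85 else .025
E
```

```text
[541.64063609 -39.79592741] [513.53715062 -71.00801008] [-3.04450436e-01  8.13557517e-02  1.67191119e+00 -4.44089210e-16
  1.38832572e+00 -1.14220848e+00] [-3.04450436e-01  8.13557517e-02  1.67191119e+00 -4.44089210e-16
  1.38832572e+00  1.99938418e+00]
[ 0.13 -0.18 -0.11] 0.10244949555707394
al 0.25 act 0.253 Ft 0.09 |F| 1.01 t 34.48
al 0.31 act 0.311 Ft 0.04 |F| 0.05 t 34.75
al 0.37 act 0.370 Ft 0.65 |F| 1.27 t 35.02
al 0.43 act 0.431 Ft 1.27 |F| 1.50 t 35.30
al 0.49 act 0.493 Ft 1.29 |F| 1.84 t 35.58
al 0.55 act 0.554 Ft 1.60 |F| 1.71 t 35.85
al 0.61 act 0.615 Ft 1.04 |F| 1.48 t 36.12
al 0.67 act 0.675 Ft 1.12 |F| 1.54 t 36.40
al 0.73 act 0.735 Ft 0.92 |F| 1.04 t 36.67
al 0.79 act 0.795 Ft 1.24 |F| 1.25 t 36.95
al 0.85 act 0.854 Ft 1.27 |F| 1.34 t 37.23
al 0.88 act 0.876 Ft 1.34 |F| 1.62 t 37.50
al 0.90 act 0.901 Ft 1.44 |F| 1.57 t 37.77
al 0.93 act 0.926 Ft 0.95 |F| 1.33 t 38.05
al 0.95 act 0.952 Ft 1.54 |F| 1.76 t 38.33
al 0.98 act 0.977 Ft 1.17 |F| 1.23 t 38.60
al 1.00 act 1.002 Ft 1.23 |F| 1.35 t 38.88
al 1.03 act 1.026 Ft 1.17 |F| 1.21 t 39.15
al 1.05 act 1.052 Ft 1.47 |F| 1.49 t 39.42
al 1.08 act 1.077 Ft 0.77 |F| 0.82 t 39.70
al 1.10 act 1.102 Ft 1.50 |F| 1.51 t 39.98
al 1.12 act 1.119 Ft 3.67 |F| 3.74 t 40.25
al 1.15 act 1.133 Ft 6.17 |F| 6.28 t 40.52
al 1.17 act 1.146 Ft 8.65 |F| 8.85 t 40.80
al 1.20 act 1.159 Ft 10.52 |F| 10.63 t 41.08
al 1.22 act 1.172 Ft 12.07 |F| 12.15 t 41.35
```

12 N is reached and the lever is tight. I'll hold, retreat the way it came in, and check.

Run:
```python
from h import *
ctrl.hold(.4); print(F().round(1))
p=np.array(sensors.read_state()["eef_pos"]); q=p[:2]-35*N
ctrl.move_l([*q,262],vel=80); ctrl.move_l([*q,345],vel=100); ctrl.move_ptp([430,130,345],RL)
im=optics.grab_frame("top")[0]; print(sensors.read_state()["t"],F().round(2))
cv2.imwrite("pics/top5c.png",cv2.resize(im[170:240,350:460],(792,504),interpolation=2)[:,:,::-1])
```

```text
[-12.3  -3.3   4.5]
44.2833 [-0.14 -0.32  0.08]
```

View pics/top5c.png

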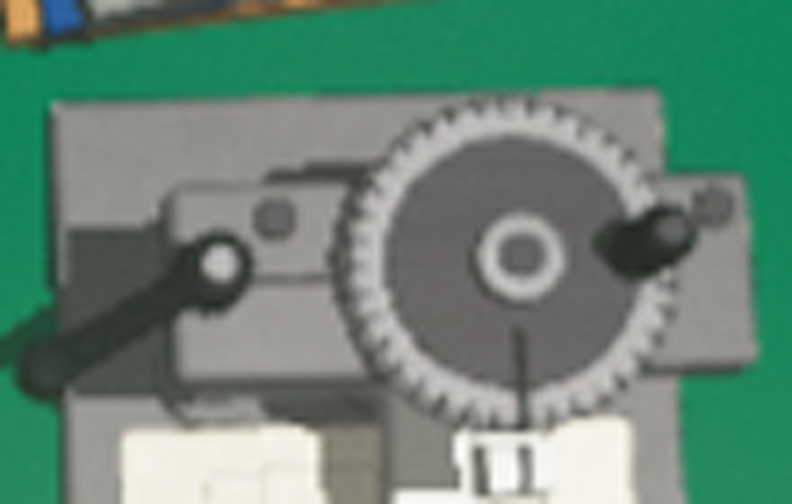

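The lever has swung about 60°: its pivot is at (220,262) and its stub at (42,368). The long line, ending at (523,428), still meets the index line at x≈526.

```bash
python3 -c "
from plant import ctrl
print(ctrl.finish_job())"
```

```text
the job is handed in; nothing more can be done
None
```

The job is handed in: the dial's long line is on the index mark with the slack taken up clockwise, the clamping lever was snugged at about 12 N, and the last picture shows both still in place; finish_job() returned no verdict.

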